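Find the machine foot that still grips

ROBOT

A 6-joint arm with a two-finger parallel gripper is mounted at the origin on the work surface. World frame = base frame: x ahead of the robot, y to its left, z up, the work surface at z = 0. Lengths are in m, angles in rad, forces in N, time in s.
With the tool pointing down it reaches from about 0.35 to 0.975 m from the base axis. Payload 4.9 kg.
Tool frame: the origin (TCP) lies midway between the tips of the shut fingers; the grasp point (between the pads) lies manip.grip_depth behind it (manip.grip_depth is the distance from the TCP to the grasp point, in m); z points along the fingers, x is the direction in which the jaws open and shut, and the axes are right-handed (so a half turn about z gives the same grasp; the last joint's range is limited). The gripper opens to 85 mm and grips with 20 to 120 N. Pads are 22 mm wide; open, the fingers measure 114 mm over their backs; the gripper's body (76 mm by 85 mm) begins 54 mm behind the grasp point. The pads swing forward as they close: fully open they stand 13 mm farther back than shut.
Start: joints at [-1.313, 0.053, 1.613, -0, 1.476, -0.119], TCP at [0.23, -0.581, 0.231] pointing down, gripper open.
Joint ranges: [-3.01, 3.01], [-1.01, 2.22], [0.06, 2.58], [-1.02, 4.17], [0.09, 2.62], [-3.14, 3.14]. Speed limits (rad/s): [2.57, 2.57, 3.14, 3.14, 3.14, 3.14].

INTERFACE

Orientations are given as a unit quaternion [w, x, y, z].
In Python, from plant import state, grab_frame, ticket, manip gives the robot as it stands.
- The arm moves only by the tool carry_out, never from a script. Its argument "moves" is a list that holds one entry, the list of rows, each a list of 7 numbers: the turn, a rotation vector about the tool's x, y, z each as a share of 5 degrees, from -1 to 1, then the shift along the tool's x, y, z each as a share of 0.04 m, from -1 to 1, then the gripper command: -1 is shut, 1 is fully open, values between are in proportion. A call has 1 to 8 rows; each row shifts and turns the commanded pose from where the row before left it, along the tool's axes as they then stand; what a row does not reach is not made up. A row lasts 1/12 s, in which the tool goes at most 41.7 mm and 7.16 degrees, less where a joint would pass 70% of its speed; a pose out of reach is approached as far as the arm can. A call with a number of a shift or a turn outside -1 to 1 is refused whole. A call with a gripper value outside its range is refused whole. The fingers move at their own pace and stop on an object; the grip force is fixed at half the most. Time passes only in rows, so rows that do not move let the fingers close. It gives the time, the measured TCP pose, the force and the opening at its end, in the units of the state.
- state(): the state, without advancing time (a new reading comes with each control period).
- grab_frame(name): name is "scene" or "top"; returns a dict with "frame" (480x640x3 uint8, red, green, blue), "z_map" (480x640 float32, m along the optical axis (not along the pixel's ray), 0 where there is no reading), "K" (3x3 intrinsics, pixels), "k1" (the pictures are not rectified: a ray, as slopes to the right and down, at radius r is drawn at 1 + k1 r^2 times it, then the intrinsics apply), "world_from_camera" (4x4, takes a point from camera to world coordinates). Camera axes: x right, y down, z forward; pixel columns grow to the right and rows downward; lengths in m; the calibration is good to about 2 mm. A picture is of the moment at which its call begins.
- ticket.job_done(): hands the job in, once; it reports no verdict.
The state is a dict: "time": time; "joint_pos": joint angles; "joint_vel": joint speeds; "joint_efforts": joint torques, N m; "tool_pos": TCP position; "tool_rot": TCP orientation; "contact_force": force on the tool from outside, world axes, zero at the start; "ft_torque": the same for the moment, N m; "gripper_width": opening from 0.0 (shut) to 1.0 (fully open).
Only numpy, scipy, OpenCV 4.12 (cv2) and the standard library are available. Lean on these libraries where they do the work, as an engineer would, in place of code of your own. Each camera call takes 0.05 s, during which the arm holds its last target.

TASK

Only one of the four rubber-soled machine feet on the steel plate still grips; the other soles are worn and slip. Drag the feet lightly along the plate to feel which one it is, then stand that foot flat on the middle of the sloping ramp, gently, so that it stays there on its own and no foot ever slides down onto the ramp's lip. Leave the other three standing on the plate, and do not disturb the jar or the hand tools.

Things in the scene. Friction and masses are not known exactly. Their poses are not given: they have to be found in the camera images.
- plate: fixed steel plate lying on the bench, 200 mm (its x, away from the robot) by 360 mm (its y), 12 mm thick. Origin: centre of its underside, so its top is 12 mm above it. The feet start near plate x = 0 in a row along y, 90 mm apart
- ramp: fixed ramp to the robot's left of the plate: an aluminium board 140 mm wide (its y) and 190 mm long up the slope, on a grey frame, rising at 22 degrees (0.384 rad) along the ramp's own x, which points towards the robot, give or take 0.3 rad; its low end is the far one. Origin on the bench, under the middle of the board. A worn sole slides down it, a good one stays
- ramp_mid (a point): middle of the ramp's sloping upper face, 52 mm above the bench
- lip: dark steel strip across the ramp's low end, farthest from the robot, standing 10 mm above the board, its inner face 87 mm down the slope from the middle: no foot may touch it. Its origin is the ramp's origin
- foot_a: one of four machine feet that look alike and whose names tell nothing: round steel flange with a rubber sole, 66 mm in diameter, 16 mm thick together; on it a round steel hub, 38 mm in diameter, its top 58 mm above the sole. 0.75 to 0.95 kg, loose, upright on the plate. Origin: centre of the underside; z up along the hub; yaw means nothing
- foot_b: a foot, shaped as foot_a. The good sole drags with 0.55 to 0.72 of the load on it (about 4 to 6.5 N for a foot under its own weight), worn ones with 0.09 to 0.11 (about 0.6 to 1.1 N)
- foot_c: a foot, shaped as foot_a. A foot gripped tight and so pressed down or partly lifted drags with more or less than under its own weight; one pushed along by its hub without a tight grip drags with its own weight; just after a good foot is pushed and stopped, 2 N or more of it usually still leans on the finger, after a worn one under 0.8 N
- foot_d: a foot, shaped as foot_a. Any of the four may be the good one
- wrench: bystander: a steel wrench lying on the bench beyond the plate
- screwdriver: bystander: a screwdriver lying on the bench to the robot's right of the plate
- jar: bystander: a small clear jar, 60 mm in diameter and 70 mm high, standing on the bench to the robot's right of the plate
There are look-alikes about, which are no part of the job. Leave any red look-alike of the foot_b alone. What is shaped like the foot_c but green or red is not meant.

How it is judged:
At the end, for the whole second after the job is handed in: exactly one foot stands on the ramp, its underside's centre within 35 mm of the middle of the sloping face, flat on it, and stays there by itself; the other three stand upright on the plate; everything released and still (((distance between foot_a and ramp_mid below 0.035 m and angle between foot_a's own z axis and vertical between 0.3 and 0.46 rad and x of foot_b in the frame of plate between -0.1 and 0.1 m and y of foot_b in the frame of plate between -0.18 and 0.18 m and z of each of foot_b, foot_c, foot_d in the frame of plate below 0.015 m and angle between each of foot_b, foot_c, foot_d's own z axis and vertical below 0.06 rad and x of foot_c in the frame of plate between -0.1 and 0.1 m and y of foot_c in the frame of plate between -0.18 and 0.18 m and x of foot_d in the frame of plate between -0.1 and 0.1 m and y of foot_d in the frame of plate between -0.18 and 0.18 m) or (distance between foot_b and ramp_mid below 0.035 m and angle between foot_b's own z axis and vertical between 0.3 and 0.46 rad and x of foot_a in the frame of plate between -0.1 and 0.1 m and y of foot_a in the frame of plate between -0.18 and 0.18 m and z of each of foot_a, foot_c, foot_d in the frame of plate below 0.015 m and angle between each of foot_a, foot_c, foot_d's own z axis and vertical below 0.06 rad and x of foot_c in the frame of plate between -0.1 and 0.1 m and y of foot_c in the frame of plate between -0.18 and 0.18 m and x of foot_d in the frame of plate between -0.1 and 0.1 m and y of foot_d in the frame of plate between -0.18 and 0.18 m) or (distance between foot_c and ramp_mid below 0.035 m and angle between foot_c's own z axis and vertical between 0.3 and 0.46 rad and x of foot_a in the frame of plate between -0.1 and 0.1 m and y of foot_a in the frame of plate between -0.18 and 0.18 m and z of each of foot_a, foot_b, foot_d in the frame of plate below 0.015 m and angle between each of foot_a, foot_b, foot_d's own z axis and vertical below 0.06 rad and x of foot_b in the frame of plate between -0.1 and 0.1 m and y of foot_b in the frame of plate between -0.18 and 0.18 m and x of foot_d in the frame of plate between -0.1 and 0.1 m and y of foot_d in the frame of plate between -0.18 and 0.18 m) or (distance between foot_d and ramp_mid below 0.035 m and angle between foot_d's own z axis and vertical between 0.3 and 0.46 rad and x of foot_a in the frame of plate between -0.1 and 0.1 m and y of foot_a in the frame of plate between -0.18 and 0.18 m and z of each of foot_a, foot_b, foot_c in the frame of plate below 0.015 m and angle between each of foot_a, foot_b, foot_c's own z axis and vertical below 0.06 rad and x of foot_b in the frame of plate between -0.1 and 0.1 m and y of foot_b in the frame of plate between -0.18 and 0.18 m and x of foot_c in the frame of plate between -0.1 and 0.1 m and y of foot_c in the frame of plate between -0.18 and 0.18 m)) and linear speed of each of foot_a, foot_b, foot_c, foot_d below 0.01 m/s); the robot touches nothing.
It fails at once if a foot touched the lip at the ramp's low end (contact force between any of foot_a, foot_b, foot_c, foot_d and lip above 0.2 N).
It fails at once if a foot was tipped over (by more than 0.8 rad) (angle between any of foot_a, foot_b, foot_c, foot_d's own z axis and vertical above 0.8 rad).
It fails at once if a foot was pressed on the plate or the ramp with more than 50 N (contact force between any of foot_a, foot_b, foot_c, foot_d and plate above 50 N or contact force between any of foot_a, foot_b, foot_c, foot_d and ramp above 50 N).
It fails at once if the jar or a hand tool was moved by more than 25 mm (distance of any of wrench, screwdriver, jar from where it was at the start of the episode above 0.025 m).
It also fails if it takes over 67 s, if anything falls off the work surface, if the arm or the gripper's body presses on something with over 40 N, if the wrist force passes 120 N, or if a joint passes its speed limit or range.

## Working session

There is one attempt and no reset: what is moved stays moved. The work goes in short steps, Python scripts to look and compute and a tool call to move; the robot and the scene stay as the last step left them, time stands still between calls to the robot, and variables do not carry over. Pictures are saved under pics/ and viewed, and the job is handed in when it is done.

Besides the shell and the picture viewer there is one more tool, called after ">>>" as a command line: name --argument value ..., lists and objects as JSON in quotes. carry_out: Moves the arm, as the interface text tells. Shift numbers are shares of 0.04 m and turn numbers shares of 5 degrees, none past 1 either way. Its arguments: {"type":"object","properties":{"moves":{"type":"array"}},"required":["moves"]}

```bash
ls; mkdir -p pics
python3 - <<'E'
from plant import state, grab_frame, manip
import cv2,numpy as np
print(state()); print(manip, vars(manip) if hasattr(manip,'__dict__') else '')
for n in ("top","scene"):
    f=grab_frame(n); cv2.imwrite(f"pics/{n}0.png",f["frame"][:,:,::-1]); print(n,f["K"],f["k1"],f["world_from_camera"])
    np.savez(f"{n}0.npz",**f)
E
```

```text
pics
{'time': 0.0, 'joint_pos': array([-1.31299592e+00,  5.33730857e-02,  1.61426260e+00,  6.11045465e-06,
        1.47598222e+00, -1.18938833e-01]), 'joint_vel': array([ 3.71510920e-04,  5.62999678e-05, -3.36249399e-04, -1.82958939e-03,
        1.11650916e-03, -1.10272492e-04]), 'joint_efforts': array([-7.26049129e-04, -3.93673611e+01, -3.70179999e+01, -1.61053972e-04,
        7.16890165e-03,  1.00311328e-05]), 'tool_pos': array([ 0.22981377, -0.58056468,  0.2300717 ]), 'tool_rot': array([-6.66930397e-04,  8.27009191e-01, -5.62187489e-01, -7.61989876e-04]), 'contact_force': array([-0.19880858, -0.32415755,  0.12029224]), 'ft_torque': array([-0.00923957, -0.02448696, -0.00102978]), 'gripper_width': 0.9974634240038067}
<Robot object at 0x7f30a59fba10> {}
top [[511.55487522   0.         311.86960698]
 [  0.         511.55487522 241.73313746]
 [  0.           0.           1.        ]] -0.06865201869083648 [[ 0.02156872 -0.98239787  0.18555111  0.35219675]
 [-0.99965984 -0.01846975  0.01841401 -0.08508054]
 [-0.0146628  -0.18588516 -0.98246206  1.14408733]
 [ 0.          0.          0.          1.        ]]
scene [[501.75658837   0.         324.32215525]
 [  0.         501.75658837 237.60119093]
 [  0.           0.           1.        ]] -0.13390609230407632 [[-0.78452363  0.52018855 -0.33753008  0.85415678]
 [ 0.61992179  0.64492378 -0.44695669  0.35814842]
 [-0.01482057 -0.55989034 -0.82843416  0.82154464]
 [ 0.          0.          0.          1.        ]]
```

View pics/top0.png

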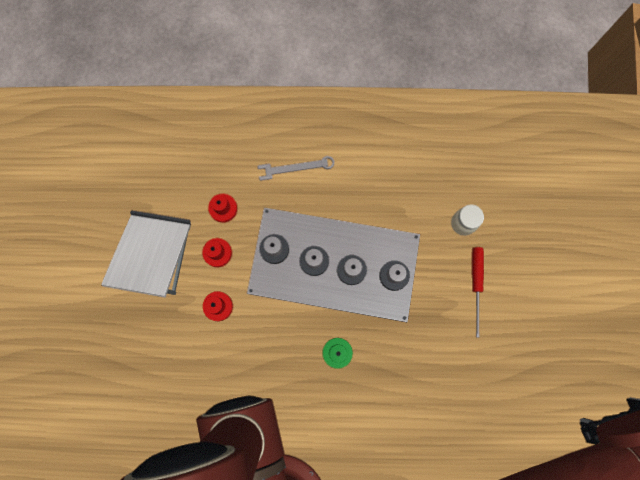

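View pics/scene0.png

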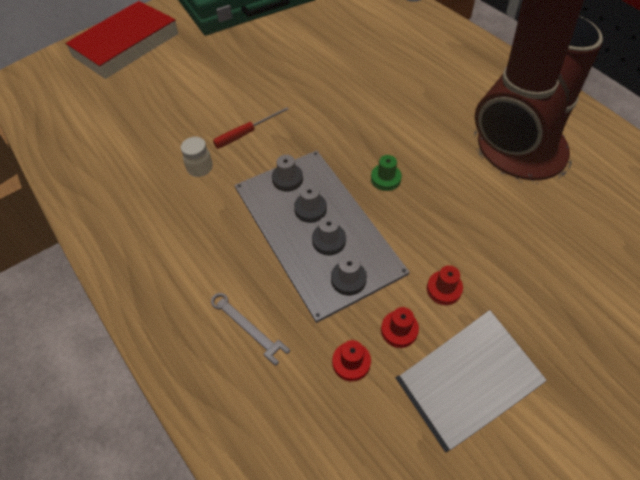

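Run:
```python
from plant import manip
print([a for a in dir(manip) if a[0]!='_'], manip.grip_depth)
```

```text
['IKError', 'grip_depth'] 0.0187
```

The top view shows four grey feet at pixels (274,248), (314,261), (352,269) and (397,275). The ramp is at (148,254), with its dark lip along (132,212)-(190,221). Three red and one green look-alikes stand nearby. Next I localise from depth.

```bash
cat > h.py <<'E'
import numpy as np,cv2
def cloud(f):
    K=f["K"];k1=float(f["k1"]);z=f["z_map"]
    v,u=np.mgrid[0:480,0:640].astype(float)
    d=np.stack([u.ravel(),v.ravel()],1)[:,None]
    n=cv2.undistortPoints(d,K,np.array([k1,0,0,0,0.]),None,None).reshape(480,640,2)
    P=np.dstack([n[...,0]*z,n[...,1]*z,z])
    W=f["world_from_camera"]
    P=P@W[:3,:3].T+W[:3,3]; P[z<=0]=np.nan
    return P
def proj(f,X):
    W=np.linalg.inv(f["world_from_camera"]); X=np.atleast_2d(X)@W[:3,:3].T+W[:3,3]
    p,_=cv2.projectPoints(X,np.zeros(3),np.zeros(3),f["K"],np.array([float(f["k1"]),0,0,0,0.])); return p.reshape(-1,2)
E
python3 - <<'E'
from h import *
from scipy import ndimage as nd
for n in("top","scene"):
    f=dict(np.load(n+"0.npz"));P=cloud(f);fr=f["frame"].astype(int)
    sat=fr.max(2)-fr.min(2)
    print(n,"bench z",np.nanmedian(P[...,2][(abs(P[...,0]-.5)<.1)&(abs(P[...,1]+.45)<.05)]))
    m=(P[...,2]>.055)&(P[...,2]<.09)&(sat<40)&(P[...,0]>.3)&(P[...,0]<.9)
    L,k=nd.label(m)
    for i in range(1,k+1):
        q=P[L==i]
        if len(q)>60: print(len(q),q.mean(0).round(4),(q.min(0)).round(4),q.max(0).round(4), [c.round(0) for c in map(np.mean,np.where(L==i))])
    # corners via plate mask
    m=(abs(P[...,2]-.012)<.005)&(sat<40)&(P[...,0]>.3)&(P[...,0]<.9)
    m=nd.binary_opening(m,iterations=2);L,k=nd.label(m);s=nd.sum(m,L,range(1,k+1));i=np.argmax(s)+1
    q=P[L==i];r=cv2.minAreaRect(q[:,:2].astype(np.float32));print("plate",r,cv2.boxPoints(r),q[:,2].mean())
    np.save(n+"P.npy",P)
E
```

```text
top bench z 0.0010869255449370563
483 [ 0.6167 -0.4069  0.07  ] [ 0.5926 -0.4342  0.0551] [ 0.6428 -0.3816  0.076 ] [np.float64(217.0), np.float64(471.0)]
256 [0.5466 0.0207 0.0692] [0.529  0.0027 0.0553] [0.5663 0.0398 0.0746] [np.float64(245.0), np.float64(272.0)]
253 [ 0.5215 -0.0685  0.0699] [ 0.504  -0.0872  0.0558] [ 0.5398 -0.0508  0.0764] [np.float64(257.0), np.float64(313.0)]
2414 [0.4792 0.3017 0.0719] [0.4311 0.2286 0.0551] [0.5312 0.3779 0.09  ] [np.float64(273.0), np.float64(140.0)]
257 [ 0.5031 -0.1516  0.0699] [ 0.485  -0.1702  0.0573] [ 0.5219 -0.134   0.0754] [np.float64(267.0), np.float64(352.0)]
268 [ 0.4923 -0.2456  0.0698] [ 0.4742 -0.2652  0.0568] [ 0.5107 -0.2272  0.0748] [np.float64(272.0), np.float64(397.0)]
plate ((0.5183826684951782, -0.11412252485752106), (0.3606753945350647, 0.20063427090644836), 81.05729675292969) [[ 0.39125207 -0.27667412]
 [ 0.5894475  -0.30786204]
 [ 0.6455133   0.04842907]
 [ 0.44731784  0.07961699]] 0.012163712431215135
scene bench z -2.911535698779666e-05
311 [ 0.3333 -0.8463  0.0735] [ 0.3006 -0.954   0.055 ] [ 0.3583 -0.8177  0.0
[... 294 characters left out ...]
057 -0.1481  0.0671] [ 0.4841 -0.1694  0.0551] [ 0.5228 -0.1313  0.0727] [np.float64(193.0), np.float64(309.0)]
343 [ 0.5245 -0.0648  0.0673] [ 0.5044 -0.0855  0.055 ] [ 0.5413 -0.0485  0.0731] [np.float64(226.0), np.float64(328.0)]
380 [0.5496 0.0241 0.0676] [0.5286 0.0039 0.0554] [0.5675 0.0411 0.0739] [np.float64(265.0), np.float64(349.0)]
4759 [0.4819 0.3073 0.0708] [0.4334 0.2309 0.055 ] [0.5303 0.3797 0.0889] [np.float64(361.0), np.float64(497.0)]
plate ((0.5181065797805786, -0.11315032839775085), (0.3644070327281952, 0.20104296505451202), 81.12484741210938) [[ 0.39067796 -0.27766365]
 [ 0.5893138  -0.30868095]
 [ 0.64553523  0.05136299]
 [ 0.44689935  0.08238029]] 0.011194965969585644
```

Run:
```python
import cv2
a=cv2.imread("pics/top0.png")[190:310,80:240]
b=cv2.imread("pics/scene0.png")[290:470,370:570]
cv2.imwrite("pics/c1.png",cv2.resize(a,None,fx=5,fy=5,interpolation=2));cv2.imwrite("pics/c2.png",cv2.resize(b,None,fx=3.3,fy=3.3,interpolation=2))
```

```text
(no output)
```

View pics/c1.png

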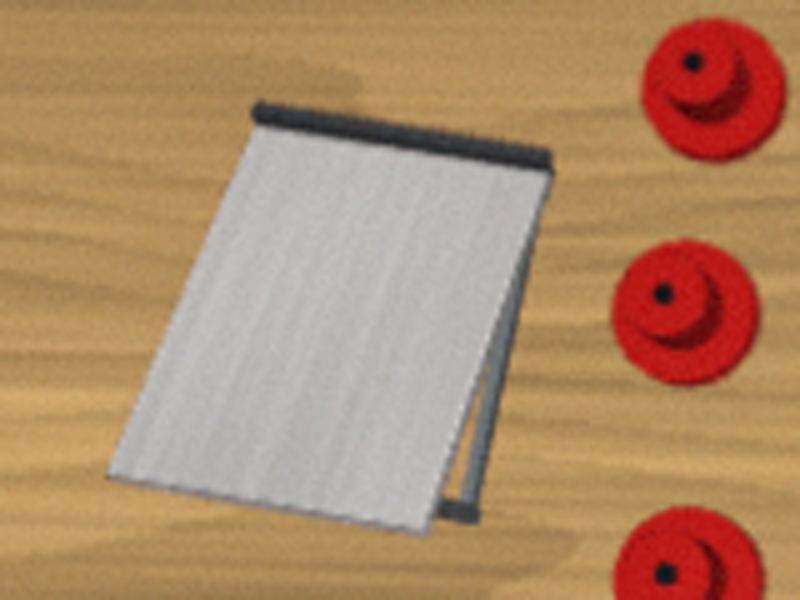

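Run:
```python
from h import *
for n in("top","scene"):
    f=dict(np.load(n+"0.npz"));P=np.load(n+"P.npy");fr=f["frame"].astype(int)
    sat=fr.max(2)-fr.min(2)
    m=(sat<35)&(fr.min(2)>90)&(P[...,0]>.36)&(P[...,0]<.66)&(P[...,1]>.17)&(P[...,1]<.45)&(P[...,2]>.012)
    q=P[m];
    for _ in range(3):
        A=np.c_[q[:,:2],np.ones(len(q))];c=np.linalg.lstsq(A,q[:,2],rcond=None)[0];r=q[:,2]-A@c;q=q[abs(r)<.004]
    nn=np.array([-c[0],-c[1],1]);nn/=np.linalg.norm(nn)
    dn=-nn[:2]; 
    print(n,len(q),"tilt",np.degrees(np.arccos(nn[2])),"n",nn,"downhill yaw",np.arctan2(nn[1],nn[0]),"rms",r.std())
    # in-plane coords
    up=-np.array([nn[0],nn[1]]);up/=np.linalg.norm(up);X=np.array([up[0],up[1],0]);X=X-nn*(X@nn);X/=np.linalg.norm(X);Y=np.cross(nn,X)
    o=q.mean(0);s=(q-o)@X;t=(q-o)@Y
    mid=o+X*(s.min()+s.max())/2+Y*(t.min()+t.max())/2
    r=cv2.minAreaRect(np.c_[s,t].astype(np.float32));mr=o+X*r[0][0]+Y*r[0][1]
    print(np.ptp(s),np.ptp(t),mid,r,mr)
    p52=q[abs(q[:,2]-.052)<.002].mean(0);print(p52, c)
```

```text
top 4397 tilt 21.68455908849218 n [ 0.36551765 -0.05407772  0.92923218] downhill yaw -0.14688281534968872 rms 0.0017218191430953434
0.18578800522223632 0.142171065899535 [0.52644385 0.29689704 0.05312018] ((-0.004763156175613403, -0.000970691442489624), (0.1414012908935547, 0.18628035485744476), 89.66741180419922) [0.52649664 0.29682207 0.05309506]
[0.52924886 0.2937078  0.05192305] [-0.39335449  0.05819614  0.24292006]
scene 10243 tilt 21.90212721392247 n [ 0.36894007 -0.05503462  0.92782241] downhill yaw -0.14807766080616752 rms 0.0014914917143502514
0.18274874764550678 0.1407701084716897 [0.52667884 0.297995   0.05238712] ((-0.00019631534814834595, 0.002489835023880005), (0.18274147808551788, 0.14073188602924347), 0.07317348569631577) [0.52672753 0.29790202 0.05236224]
[0.52769911 0.30040119 0.05206232] [-0.39764083  0.0593159   0.24414028]
```

Plate centre is about (0.518, -0.1135) with yaw -8.9°. Hub centres:

| Foot | x | y |
|---|---|---|
| F1 | 0.548 | 0.022 |
| F2 | 0.5225 | -0.068 |
| F3 | 0.5035 | -0.151 |
| F4 | 0.493 | -0.245 |

Ramp_mid is about (0.529, 0.297, 0.052), with downhill yaw -0.147. I'll straddle each hub with half-open jaws and push it along plate x.

```bash
cat >> h.py <<'E'
from scipy.spatial.transform import Rotation as R
def rot(q): return R.from_quat([q[1],q[2],q[3],q[0]])
def Rt(yaw,n=(0,0,1)):
    z=-np.array(n,float);z/=np.linalg.norm(z);x=np.array([np.cos(yaw),np.sin(yaw),0]);x-=z*(x@z);x/=np.linalg.norm(x)
    return R.from_matrix(np.c_[x,np.cross(z,x),z])
def plan(target,yaw,N,n=(0,0,1),NT=None):
    """turn spread over NT rows, world-straight shift over N rows, shift in the row's start frame"""
    from plant import state
    s=state();p=s["tool_pos"];r=rot(s["tool_rot"]);G=Rt(yaw,n)
    rv=(r.inv()*G).as_rotvec();NT=NT or N
    print("pos",p.round(4),"err",(np.array(target)-p).round(4),"rotvec deg",np.degrees(rv).round(2),"tool-shift",(r.inv().apply(np.array(target)-p)/.04).round(3),"F",s["contact_force"].round(2),"w",round(s["gripper_width"],3),"t",s["time"])
    d=(np.array(target)-p)/N
    for i in range(N):
        a=r*R.from_rotvec(rv*min(i,NT)/NT)
        print((np.r_[np.degrees(rv)/NT/5*(i<NT),a.inv().apply(d)/.04]).round(2).tolist())
E
python3 -c "
from h import *
plan([.493,-.245,.15],-.155,13)"
```

```text
pos [ 0.2298 -0.5806  0.2302] err [ 0.2632  0.3356 -0.0802] rotvec deg [ -0.07   0.09 -59.53] tool-shift [-5.377 -9.204  2.016] F [-0.05 -0.33  0.75] w 1.0 t 0.1
[-0.0, 0.0, -0.92, -0.41, -0.71, 0.16]
[-0.0, 0.0, -0.92, -0.36, -0.74, 0.16]
[-0.0, 0.0, -0.92, -0.3, -0.76, 0.15]
[-0.0, 0.0, -0.92, -0.23, -0.79, 0.15]
[-0.0, 0.0, -0.92, -0.17, -0.8, 0.15]
[-0.0, 0.0, -0.92, -0.11, -0.81, 0.15]
[-0.0, 0.0, -0.92, -0.04, -0.82, 0.15]
[-0.0, 0.0, -0.92, 0.03, -0.82, 0.15]
[-0.0, 0.0, -0.92, 0.09, -0.82, 0.15]
[-0.0, 0.0, -0.92, 0.16, -0.81, 0.15]
[-0.0, 0.0, -0.92, 0.22, -0.79, 0.15]
[-0.0, 0.0, -0.92, 0.28, -0.77, 0.15]
[-0.0, 0.0, -0.92, 0.34, -0.75, 0.15]
```

>>> carry_out --moves '[[[0,0,-0.92,-0.41,-0.71,0.15,0.3],[0,0,-0.92,-0.36,-0.74,0.15,0.3],[0,0,-0.92,-0.3,-0.76,0.15,0.3],[0,0,-0.92,-0.23,-0.79,0.15,0.3],[0,0,-0.92,-0.17,-0.8,0.15,0.3],[0,0,-0.92,-0.11,-0.81,0.15,0.3],[0,0,-0.92,-0.04,-0.82,0.15,0.3],[0,0,-0.92,0.03,-0.82,0.15,0.3]]]'

```text
time: 0.77
tool_pos: [0.3922, -0.3728, 0.1825]
tool_rot: [-0.0, 0.963, -0.271, -0.0]
contact_force: [0.6, 1.2, -0.4]
gripper_width: 0.648
```

>>> carry_out --moves '[[[0,0,-0.92,0.09,-0.82,0.15,0.3],[0,0,-0.92,0.16,-0.81,0.15,0.3],[0,0,-0.92,0.22,-0.79,0.15,0.3],[0,0,-0.92,0.28,-0.77,0.15,0.3],[0,0,-0.92,0.34,-0.75,0.15,0.3],[0,0,0,0,0,0,0.3],[0,0,0,0,0,0,0.3]]]'

```text
time: 1.35
tool_pos: [0.4927, -0.2431, 0.1522]
tool_rot: [-0.0, 0.997, -0.074, -0.001]
contact_force: [-0.1, 0.1, 0.1]
gripper_width: 0.649
```

```bash
python3 -c "
from h import *
plan([.493,-.245,.09],-.155,2)"
```

```text
pos [ 0.4927 -0.2431  0.1522] err [ 0.0003 -0.0019 -0.0622] rotvec deg [-0.04  0.11  0.41] tool-shift [0.016 0.048 1.555] F [-0.07  0.13  0.13] w 0.649 t 1.35
[-0.0, 0.01, 0.04, 0.01, 0.02, 0.78]
[-0.0, 0.01, 0.04, 0.01, 0.02, 0.78]
```

>>> carry_out --moves '[[[0,0,0.08,0,0.05,0.8,0.3],[0,0,0,0,0,0.8,0.3],[0,0,0,0,0,0.7,0.3],[0,0,0,0,0,0.4,0.3],[0,0,0,0,0,0.28,0.3],[0,0,0,0,0,0,0.3],[0,0,0,0,0,0,0.3]]]'

```text
time: 1.93
tool_pos: [0.4921, -0.2474, 0.0343]
tool_rot: [0.0, 0.997, -0.079, -0.0]
contact_force: [0.0, 0.2, 0.4]
gripper_width: 0.648
```

Run:
```python
from plant import grab_frame,state
import cv2
a=grab_frame("scene")["frame"][:,:,::-1][80:330,180:440]
cv2.imwrite("pics/s1.png",cv2.resize(a,None,fx=2.3,fy=2.3));print(state()["contact_force"],state()["tool_pos"])
```

```text
[-0.18460117 -0.40139506  0.08105792] [ 0.49298446 -0.24772834  0.03542277]
```

View pics/s1.png

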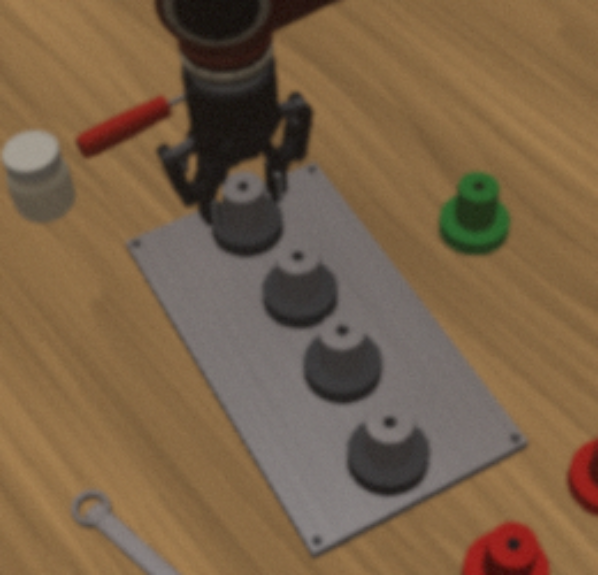

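The jaws straddle the right-hand foot (F4), and the other three are untouched. Pushing along plate +x.

>>> carry_out --moves '[[[0,0,0,0.1,0,0,0.3],[0,0,0,0.08,0,0,0.3],[0,0,0,0.05,0,0,0.3],[0,0,0,0.05,0,0,0.3],[0,0,0,0.05,0,0,0.3],[0,0,0,0.05,0,0,0.3]]]'

```text
time: 2.48
tool_pos: [0.5075, -0.249, 0.0343]
tool_rot: [-0.0, 0.997, -0.078, -0.0]
contact_force: [-1.6, 0.7, 1.9]
gripper_width: 0.653
```

>>> carry_out --moves '[[[0,0,0,0.05,0,0,0.3],[0,0,0,0.05,0,0,0.3],[0,0,0,0.05,0,0,0.3]]]'

```text
time: 2.73
tool_pos: [0.5134, -0.2499, 0.0341]
tool_rot: [-0.0, 0.997, -0.079, -0.0]
contact_force: [-3.2, 0.2, 2.2]
gripper_width: 0.651
```

>>> carry_out --moves '[[[0,0,0,0,0,0,0.3],[0,0,0,0,0,0,0.3],[0,0,0,0,0,0,0.3]]]'

```text
time: 2.98
tool_pos: [0.5137, -0.25, 0.0341]
tool_rot: [0.0, 0.997, -0.079, 0.0]
contact_force: [-0.1, -1.6, 0.0]
gripper_width: 0.649
```

```bash
cat > lean.py <<'E'
from plant import *
import numpy as np
F=[]
for i in range(8): F.append(state()["contact_force"]);grab_frame("top")
F=np.array(F);print(F.mean(0).round(2),F.std(0).round(2));print((F@[.988,-.155,0]).round(2),state()["time"])
E
python3 lean.py
```

```text
[-0.03 -0.06 -0.29] [0.43 0.87 0.55]
[ 0.13  0.3   0.06 -1.08 -0.13  0.04  0.49  0.01] 3.3833
```

F4's lean is about 0, so it looks worn. On to F3.

>>> carry_out --moves '[[[0,0,0,-0.22,0,0,0.3],[0,0,0,0,0,-0.7,0.3],[0,0,0,0,0,-0.7,0.3],[0,0,0,-0.1,-0.6,0,0.3],[0,0,0,-0.1,-0.6,0,0.3],[0,0,0,-0.1,-0.6,0,0.3],[0,0,0,-0.11,-0.6,0,0.3],[0,0,0,0,0,0,0.3]]]'

```text
time: 4.05
tool_pos: [0.5023, -0.1478, 0.0896]
tool_rot: [-0.001, 0.997, -0.077, -0.001]
contact_force: [0.7, 0.1, -0.3]
gripper_width: 0.647
```

```bash
python3 -c "
from h import *
plan([.5035,-.151,.034],-.155,1)"
```

```text
pos [ 0.5023 -0.1478  0.0896] err [ 0.0012 -0.0032 -0.0556] rotvec deg [-0.1   0.08  0.04] tool-shift [0.044 0.077 1.389] F [ 0.7   0.06 -0.25] w 0.647 t 4.05
[-0.02, 0.02, 0.01, 0.04, 0.08, 1.39]
```

>>> carry_out --moves '[[[0,0,0,0,0.05,0.6,0.3],[0,0,0,0,0,0.5,0.3],[0,0,0,0,0,0.29,0.3],[0,0,0,0,0,0,0.3],[0,0,0,0.1,0,0,0.3],[0,0,0,0.08,0,0,0.3],[0,0,0,0.05,0,0,0.3],[0,0,0,0.05,0,0,0.3]]]'

```text
time: 4.72
tool_pos: [0.5149, -0.1554, 0.0357]
tool_rot: [0.0, 0.997, -0.079, 0.0]
contact_force: [-2.1, 0.7, 1.6]
gripper_width: 0.652
```

>>> carry_out --moves '[[[0,0,0,0.05,0,0,0.3],[0,0,0,0.05,0,0,0.3],[0,0,0,0.05,0,0,0.3]]]'

```text
time: 4.97
tool_pos: [0.5205, -0.156, 0.0349]
tool_rot: [0.0, 0.997, -0.079, 0.0]
contact_force: [-2.9, -0.4, 2.6]
gripper_width: 0.646
```

>>> carry_out --moves '[[[0,0,0,0.05,0,0,0.3],[0,0,0,0.05,0,0,0.3]]]'

```text
time: 5.13
tool_pos: [0.5243, -0.1565, 0.0346]
tool_rot: [-0.0, 0.997, -0.079, -0.0]
contact_force: [-2.7, -0.7, 1.8]
gripper_width: 0.65
```

```bash
python3 lean.py
```

```text
[-0.46  0.07  0.21] [1.01 0.4  0.66]
[-2.53 -1.52 -0.08 -0.44  0.51  0.36  0.14 -0.21] 5.5333
```

>>> carry_out --moves '[[[0,0,0,-0.22,0,0,0.3],[0,0,0,0,0,-0.7,0.3],[0,0,0,0,0,-0.7,0.3],[0,0,0,-0.05,-0.6,0,0.3],[0,0,0,-0.05,-0.6,0,0.3],[0,0,0,-0.05,-0.6,0,0.3],[0,0,0,-0.03,-0.32,0,0.3],[0,0,0,0,0,0,0.3]]]'

```text
time: 6.2
tool_pos: [0.521, -0.0682, 0.0902]
tool_rot: [-0.0, 0.997, -0.077, -0.0]
contact_force: [0.7, 0.6, -0.1]
gripper_width: 0.648
```

```bash
python3 -c "
from h import *
plan([.5225,-.068,.034],-.155,1)"
```

```text
pos [ 0.521  -0.0682  0.0902] err [ 0.0015  0.0002 -0.0562] rotvec deg [-0.02  0.03  0.04] tool-shift [ 0.037 -0.011  1.406] F [ 0.65  0.56 -0.15] w 0.648 t 6.2
[-0.0, 0.01, 0.01, 0.04, -0.01, 1.41]
```

>>> carry_out --moves '[[[0,0,0,0,0,0.6,0.3],[0,0,0,0,0,0.5,0.3],[0,0,0,0,0,0.3,0.3],[0,0,0,0,0,0,0.3],[0,0,0,0.1,0,0,0.3],[0,0,0,0.08,0,0,0.3],[0,0,0,0.05,0,0,0.3],[0,0,0,0.05,0,0,0.3]]]'

```text
time: 6.87
tool_pos: [0.5318, -0.0721, 0.0355]
tool_rot: [0.0, 0.997, -0.078, -0.002]
contact_force: [-9.1, 1.0, 6.5]
gripper_width: 0.643
```

>>> carry_out --moves '[[[0,0,0,0.05,0,0,0.3],[0,0,0,0.05,0,0,0.3],[0,0,0,0.05,0,0,0.3]]]'

```text
time: 7.12
tool_pos: [0.5376, -0.0728, 0.0355]
tool_rot: [-0.0, 0.997, -0.078, -0.002]
contact_force: [-8.7, 1.6, 5.3]
gripper_width: 0.652
```

>>> carry_out --moves '[[[0,0,0,0.05,0,0,0.3],[0,0,0,0.05,0,0,0.3]]]'

```text
time: 7.28
tool_pos: [0.5415, -0.0735, 0.0355]
tool_rot: [-0.0, 0.997, -0.078, -0.002]
contact_force: [-8.6, 1.8, 5.5]
gripper_width: 0.647
```

```bash
python3 lean.py
```

```text
[-5.85  0.96  4.2 ] [1.11 0.46 0.51]
[-8.77 -5.09 -5.68 -6.36 -5.04 -5.74 -5.26 -5.5 ] 7.6833
```

F2 is clearly the good foot: it drags at about 9 N, with 5.5 N still leaning on the finger after the stop. The two tested on its right are near zero. Centring on it and gripping.

>>> carry_out --moves '[[[0,0,0,-0.22,0,0,0.3],[0,0,0,0,0,0,0],[0,0,0,0,0,0,-0.3],[0,0,0,0,0,0,-1],[0,0,0,0,0,0,-1],[0,0,0,0,0,0,-1],[0,0,0,0,0,0,-1],[0,0,0,0,0,0,-1]]]'

```text
time: 8.35
tool_pos: [0.5339, -0.0722, 0.0355]
tool_rot: [0.0, 0.997, -0.079, -0.0]
contact_force: [-4.3, 0.7, 6.9]
gripper_width: 0.425
```

Run:
```python
from plant import *
import cv2
fr=grab_frame("scene")["frame"][:,:,::-1][80:330,180:440]
cv2.imwrite("pics/s2.png",cv2.resize(fr,None,fx=2.3,fy=2.3));s=state();print(s["tool_pos"],s["contact_force"],s["gripper_width"])
```

```text
[ 0.5338658  -0.07219531  0.03542103] [-5.40441245  1.02990971  6.43587413] 0.4293062483376923
```

View pics/s2.png

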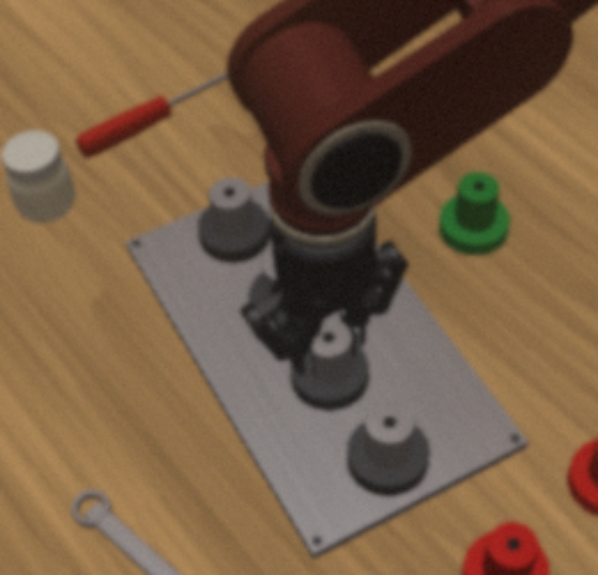

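F2 is gripped (opening 0.43, which matches the 38 mm hub) and looks upright. Lifting.

>>> carry_out --moves '[[[0,0,0,0,0,-0.1,-1],[0,0,0,0,0,-0.3,-1],[0,0,0,0,0,-0.6,-1],[0,0,0,0,0,-0.8,-1],[0,0,0,0,0,-0.8,-1],[0,0,0,0,0,-0.6,-1],[0,0,0,0,0,-0.2,-1],[0,0,0,0,0,0,-1]]]'

```text
time: 9.07
tool_pos: [0.5353, -0.0725, 0.1731]
tool_rot: [0.0, 0.997, -0.079, 0.003]
contact_force: [0.5, 0.4, -7.1]
gripper_width: 0.427
```

Run:
```python
from plant import *
import cv2
fr=grab_frame("scene")["frame"][:,:,::-1][80:330,180:440]
cv2.imwrite("pics/s3.png",cv2.resize(fr,None,fx=2.3,fy=2.3));s=state();print(s["tool_pos"],s["contact_force"],s["gripper_width"])
from h import *
n=np.array([.3675,-.0545,.9284]);n/=np.linalg.norm(n)
mid=np.array([.529,.297,.052])
T=mid+n*(.0235+.045); print(T)
plan(T,-.147,14,n)
```

```text
[ 0.53377264 -0.07210517  0.1703778 ] [-0.67249928  0.56146427 -9.39542671] 0.4293796446822474
[0.55417434 0.29326666 0.11559689]
pos [ 0.5338 -0.0721  0.1704] err [ 0.0204  0.3654 -0.0548] rotvec deg [ -0.1  -21.84  -0.58] tool-shift [-0.927 -9.102  1.369] F [-0.67  0.56 -9.4 ] w 0.429 t 9.1167
[-0.0, -0.31, -0.01, -0.07, -0.65, 0.1]
[-0.0, -0.31, -0.01, -0.06, -0.65, 0.1]
[-0.0, -0.31, -0.01, -0.06, -0.65, 0.1]
[-0.0, -0.31, -0.01, -0.06, -0.65, 0.1]
[-0.0, -0.31, -0.01, -0.05, -0.65, 0.1]
[-0.0, -0.31, -0.01, -0.05, -0.65, 0.11]
[-0.0, -0.31, -0.01, -0.05, -0.65, 0.11]
[-0.0, -0.31, -0.01, -0.04, -0.65, 0.11]
[-0.0, -0.31, -0.01, -0.04, -0.65, 0.11]
[-0.0, -0.31, -0.01, -0.04, -0.65, 0.11]
[-0.0, -0.31, -0.01, -0.03, -0.65, 0.11]
[-0.0, -0.31, -0.01, -0.03, -0.65, 0.11]
[-0.0, -0.31, -0.01, -0.03, -0.65, 0.11]
[-0.0, -0.31, -0.01, -0.02, -0.65, 0.11]
```

View pics/s3.png

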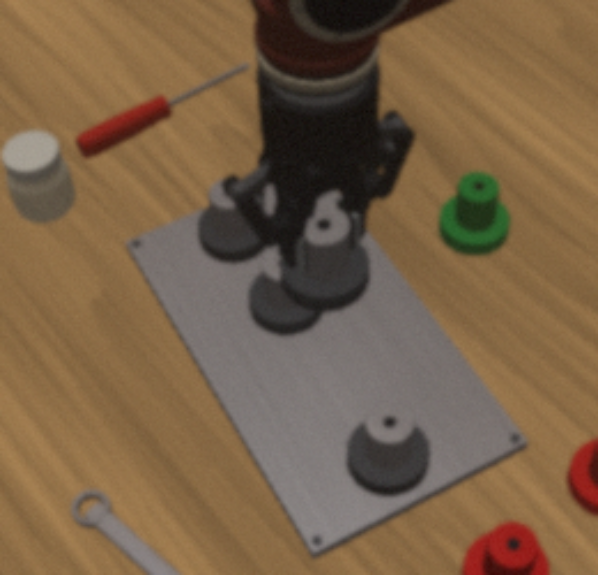

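F2 hangs upright in the jaws at about 0.9 kg, and the other feet still stand. Carrying it to the ramp while tilting.

>>> carry_out --moves '[[[0,-0.31,0,-0.04,-0.35,0,-1],[0,-0.31,0,-0.05,-0.65,0.03,-1],[0,-0.31,0,-0.05,-0.65,0.05,-1],[0,-0.31,0,-0.05,-0.65,0.06,-1],[0,-0.31,0,-0.05,-0.65,0.1,-1],[0,-0.31,0,-0.05,-0.65,0.1,-1],[0,-0.31,0,-0.05,-0.65,0.1,-1],[0,-0.31,0,-0.05,-0.65,0.1,-1]]]'

```text
time: 9.78
tool_pos: [0.5446, 0.1254, 0.1465]
tool_rot: [-0.008, 0.991, -0.078, -0.111]
contact_force: [0.4, -0.0, -8.4]
gripper_width: 0.429
```

>>> carry_out --moves '[[[0,-0.31,0,-0.04,-0.65,0.1,-1],[0,-0.31,0,-0.04,-0.65,0.1,-1],[0,-0.31,0,-0.04,-0.65,0.1,-1],[0,-0.31,0,-0.03,-0.65,0.1,-1],[0,-0.31,0,-0.03,-0.65,0.1,-1],[0,-0.31,0,-0.03,-0.5,0.1,-1],[0,0,0,0,-0.2,0,-1],[0,0,0,0,0,0,-1]]]'

```text
time: 10.45
tool_pos: [0.5551, 0.2836, 0.1258]
tool_rot: [-0.014, 0.979, -0.076, -0.19]
contact_force: [-0.2, -0.7, -8.2]
gripper_width: 0.429
```

Run:
```python
from plant import *
import cv2
f=grab_frame("scene");fr=f["frame"][:,:,::-1][220:470,340:600]
cv2.imwrite("pics/s4.png",cv2.resize(fr,None,fx=2.3,fy=2.3))
fr=grab_frame("top")["frame"][:,:,::-1];cv2.imwrite("pics/t4.png",cv2.resize(fr[150:390,40:340],None,fx=2.5,fy=2.5))
from h import *
n=np.array([.3675,-.0545,.9284]);n/=np.linalg.norm(n)
mid=np.array([.529,.297,.052])
T=mid+n*(.0235+.010); print(T)
plan(T,-.147,3,n)
```

```text
[0.54131154 0.29517421 0.08310213]
pos [0.5558 0.2818 0.1277] err [-0.0145  0.0134 -0.0446] rotvec deg [-0.07  0.   -0.59] tool-shift [ 0.032 -0.277  1.187] F [-0.62 -0.35 -8.51] w 0.433 t 10.55
[-0.0, 0.0, -0.04, 0.01, -0.09, 0.4]
[-0.0, 0.0, -0.04, 0.01, -0.09, 0.4]
[-0.0, 0.0, -0.04, 0.01, -0.09, 0.4]
```

View pics/s4.png

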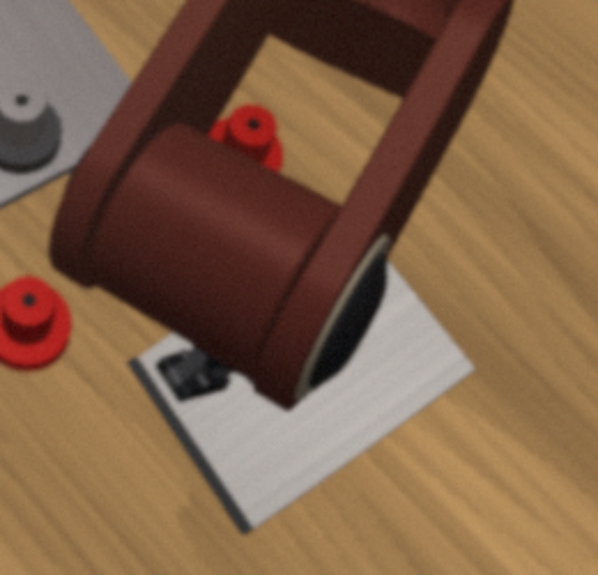

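View pics/t4.png

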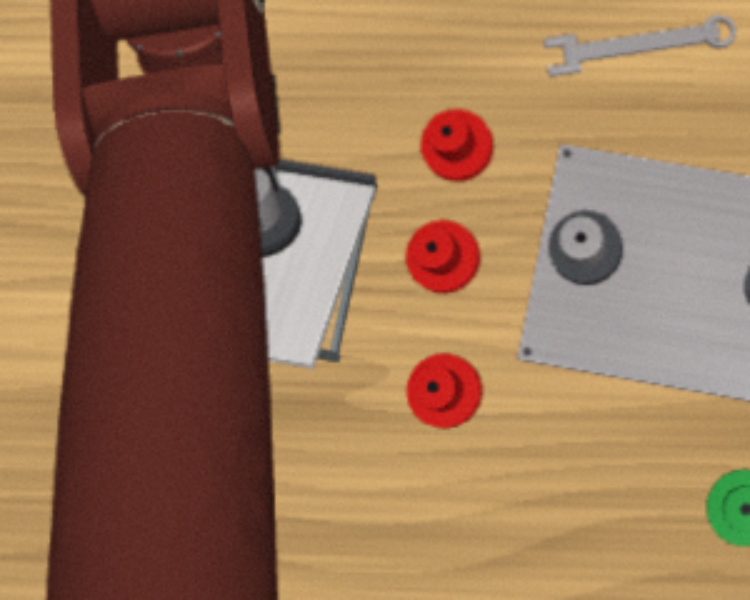

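The foot is tilted over the ramp and mostly hidden. In the top crop the flange's right edge is at (300,220), and the lip is clear above it. I'll check that against the prediction while lowering.

>>> carry_out --moves '[[[0,0,-0.1,0.01,-0.14,0.3,-1],[0,0,0,0.01,-0.14,0.5,-1],[0,0,0,0,0,0.3,-1],[0,0,0,0,0,0.08,-1],[0,0,0,0,0,0,-1],[0,0,0,0,0,0,-1]]]'

```text
time: 11.05
tool_pos: [0.5419, 0.2958, 0.0858]
tool_rot: [-0.016, 0.979, -0.073, -0.188]
contact_force: [-0.1, 0.6, -8.0]
gripper_width: 0.427
```

Run:
```python
from plant import *
import cv2
from h import *
n=np.array([.3675,-.0545,.9284]);n/=np.linalg.norm(n)
mid=np.array([.529,.297,.052])
plan(mid+n*.0235,-.147,1,n)
f=grab_frame("top");s=state();r=rot(s["tool_rot"]);o=s["tool_pos"]+r.apply([0,0,.0235])
im=f["frame"][:,:,::-1].copy()
a=np.linspace(0,2*np.pi,60)
for h,rad,c in((0,.033,(0,255,0)),(-.016,.033,(255,0,0)),(-.058,.019,(0,0,255))):
    C=o+r.apply(np.c_[rad*np.cos(a),rad*np.sin(a),0*a+h])
    for p in proj(f,C): cv2.circle(im,tuple(np.round(p).astype(int)),0,c,-1)
cv2.imwrite("pics/t5.png",cv2.resize(im[190:320,80:240],None,fx=4.5,fy=4.5,interpolation=0))
```

```text
pos [0.5419 0.2958 0.0858] err [-0.0043 -0.0001 -0.012 ] rotvec deg [-0.21 -0.11 -0.08] tool-shift [0.013 0.02  0.318] F [-0.09  0.61 -7.95] w 0.427 t 11.05
[-0.04, -0.02, -0.02, 0.01, 0.02, 0.32]
```

View pics/t5.png

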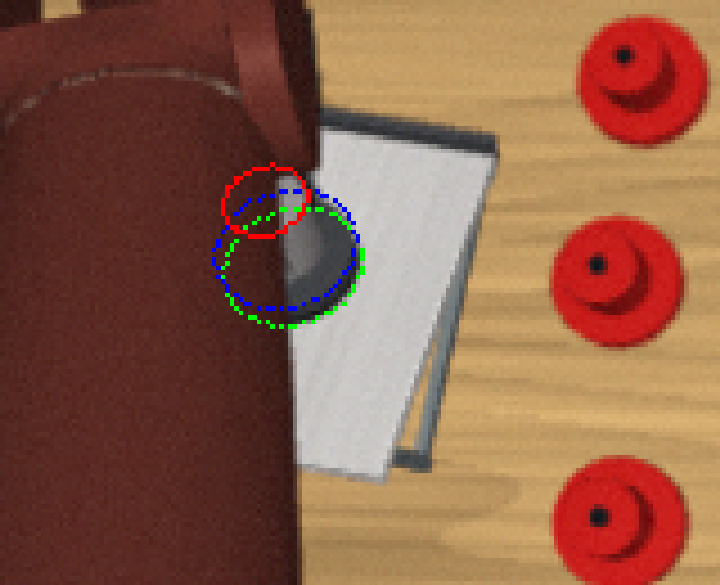

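The predicted outline agrees with the visible flange (right edge at (360,255) in the crop). Lowering gently.

>>> carry_out --moves '[[[0,0,0,0,0,0.08,-1],[0,0,0,0,0,0.08,-1],[0,0,0,0,0,0.05,-1],[0,0,0,0,0,0,-1],[0,0,0,0,0,0,-1]]]'

```text
time: 11.52
tool_pos: [0.5387, 0.2968, 0.0778]
tool_rot: [-0.016, 0.979, -0.073, -0.188]
contact_force: [-0.3, -0.5, -8.4]
gripper_width: 0.422
```

>>> carry_out --moves '[[[0,0,0,0,0,0.03,-1],[0,0,0,0,0,0,-1],[0,0,0,0,0,0,-1]]]'

```text
time: 11.77
tool_pos: [0.5384, 0.2969, 0.0769]
tool_rot: [-0.016, 0.979, -0.073, -0.188]
contact_force: [-0.4, -0.9, -8.1]
gripper_width: 0.431
```

>>> carry_out --moves '[[[0,0,0,0,0,0.03,-1],[0,0,0,0,0,0,-1],[0,0,0,0,0,0,-1]]]'

```text
time: 12.02
tool_pos: [0.5379, 0.297, 0.0756]
tool_rot: [-0.016, 0.979, -0.073, -0.188]
contact_force: [0.4, 0.2, -9.1]
gripper_width: 0.43
```

>>> carry_out --moves '[[[0,0,0,0,0,0.03,-1],[0,0,0,0,0,0,-1],[0,0,0,0,0,0,-1]]]'

```text
time: 12.27
tool_pos: [0.5375, 0.297, 0.0746]
tool_rot: [-0.016, 0.979, -0.073, -0.188]
contact_force: [0.2, 0.2, -8.9]
gripper_width: 0.432
```

>>> carry_out --moves '[[[0,0,0,0,0,0.02,-1],[0,0,0,0,0,0,-1],[0,0,0,0,0,0,-1]]]'

```text
time: 12.52
tool_pos: [0.5375, 0.2971, 0.0745]
tool_rot: [-0.016, 0.979, -0.073, -0.187]
contact_force: [0.1, -0.9, -4.9]
gripper_width: 0.431
```

>>> carry_out --moves '[[[0,0,0,0,0,0.02,-1],[0,0,0,0,0,0,-1],[0,0,0,0,0,0,-1]]]'

```text
time: 12.77
tool_pos: [0.5375, 0.2972, 0.0744]
tool_rot: [-0.016, 0.98, -0.073, -0.187]
contact_force: [0.2, -1.7, 0.6]
gripper_width: 0.427
```

>>> carry_out --moves '[[[0,0,0,0,0,0.02,-1],[0,0,0,0,0,0,-1],[0,0,0,0,0,0,-1]]]'

```text
time: 13.02
tool_pos: [0.5376, 0.2972, 0.0743]
tool_rot: [-0.016, 0.98, -0.073, -0.187]
contact_force: [0.3, -2.2, 5.6]
gripper_width: 0.426
```

```bash
python3 -c "
from plant import *
s=state();print(s['contact_force'],s['ft_torque'],s['tool_pos'])"
```

```text
[ 0.29427799 -2.1641848   5.58819148] [-0.38418241  0.5269464   0.19162864] [0.53755199 0.29720487 0.07431807]
```

Seated, with about 14 N on the ramp. Releasing gently.

>>> carry_out --moves '[[[0,0,0,0,0,0,-0.1],[0,0,0,0,0,0,0],[0,0,0,0,0,0,0.1],[0,0,0,0,0,0,0.2],[0,0,0,0,0,0,0.3],[0,0,0,0,0,0,0.3],[0,0,0,0,0,0,0.3]]]'

```text
time: 13.6
tool_pos: [0.5366, 0.2972, 0.0723]
tool_rot: [-0.016, 0.979, -0.073, -0.188]
contact_force: [-0.1, -0.0, 0.3]
gripper_width: 0.651
```

Run:
```python
from plant import *
import cv2
from h import *
s=state();print(s['contact_force'],s['tool_pos'],s['gripper_width'])
f=grab_frame("top");im=f["frame"][:,:,::-1].copy()
cv2.imwrite("pics/t6.png",cv2.resize(im[190:320,80:240],None,fx=4.5,fy=4.5,interpolation=0))
```

```text
[-0.08593528 -0.01654558  0.26643664] [0.53655056 0.29720377 0.07225924] 0.6506290823023412
```

View pics/t6.png

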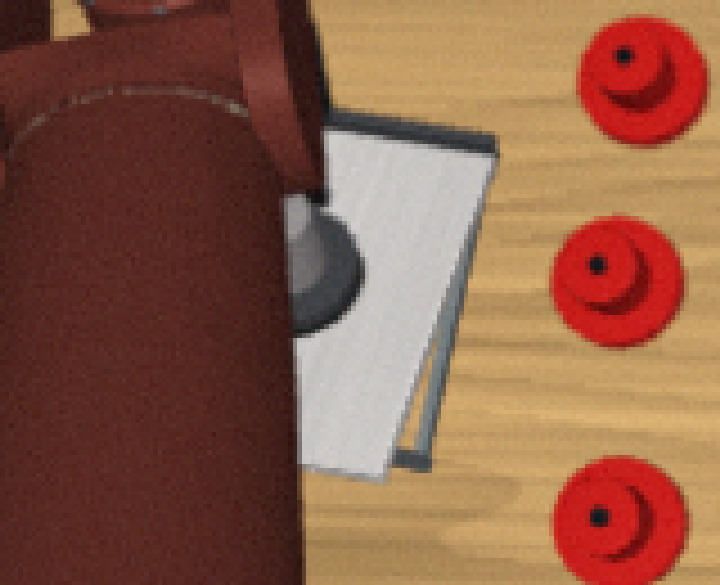

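Released, with contact force about 0 and the foot in place. Backing straight out along the tool axis, then clear of the view.

>>> carry_out --moves '[[[0,0,0,0,0,-0.1,0.4],[0,0,0,0,0,-0.3,0.5],[0,0,0,0,0,-0.6,0.5],[0,0,0,0,0,-0.7,0.5],[0,0,0,0,0,-0.7,0.5],[0,0,0,0,0,-0.7,0.5],[0,0,0,0,0.3,-0.4,0.5],[0,0,0,0,0.7,0,0.5]]]'

```text
time: 14.32
tool_pos: [0.585, 0.2508, 0.2083]
tool_rot: [-0.017, 0.98, -0.071, -0.183]
contact_force: [-0.4, -0.5, 0.2]
gripper_width: 0.756
```

>>> carry_out --moves '[[[0,0,0,0,0.7,0,0.5],[0,0,0,0,0.7,0,0.5],[0,0,0,0,0.7,0,0.5],[0,0,0,0,0.7,0,0.5],[0,0,0,0,0.7,0,0.5],[0,0,0,0,0.5,0,0.5],[0,0,0,0,0,0,0.5],[0,0,0,0,0,0,0.5]]]'

```text
time: 14.98
tool_pos: [0.5579, 0.09, 0.2022]
tool_rot: [-0.016, 0.979, -0.074, -0.188]
contact_force: [0.7, 0.3, 0.7]
gripper_width: 0.748
```

```bash
cat > chk.py <<'E'
from plant import *
import cv2,sys
from h import *
f=grab_frame("top");g=grab_frame("scene")
cv2.imwrite(f"pics/t{sys.argv[1]}.png",f["frame"][:,:,::-1]);cv2.imwrite(f"pics/s{sys.argv[1]}.png",g["frame"][:,:,::-1])
n=np.array([.3675,-.0545,.9284]);n/=np.linalg.norm(n);mid=np.array([.529,.297,.052])
for F in(f,g):
    P=cloud(F);h=(P-mid)@n
    near=(np.linalg.norm(P-mid,axis=2)<.12)
    top=P[near&(h>.05)&(h<.066)]
    if len(top)>20:
        A=np.c_[top[:,:2],np.ones(len(top))];c=top.mean(0)
        u=np.linalg.svd(top-c)[2][2];u*=np.sign(u[2])
        lo,hi=np.percentile(top,2,0),np.percentile(top,98,0)
        print("hub top c",c.round(4),"bbox mid",((lo+hi)/2).round(4),len(top),"sole from n",((lo+hi)/2-n*.058-mid).round(4),"top normal tilt",np.degrees(np.arccos(u[2])))
s=state();print(s["time"],s["tool_pos"],s["contact_force"])
E
python3 chk.py 7
```

```text
hub top c [0.5489 0.2947 0.1061] bbox mid [0.5491 0.2952 0.106 ] 257 sole from n [-0.0012  0.0013  0.0002] top normal tilt 18.858565730141915
hub top c [0.5513 0.2983 0.1051] bbox mid [0.5511 0.2983 0.105 ] 524 sole from n [ 0.0008  0.0045 -0.0008] top normal tilt 21.5945478464854
15.0833 [0.5580298  0.09141554 0.20205593] [ 0.28561267 -0.1198488   0.07346297]
```

View pics/t7.png

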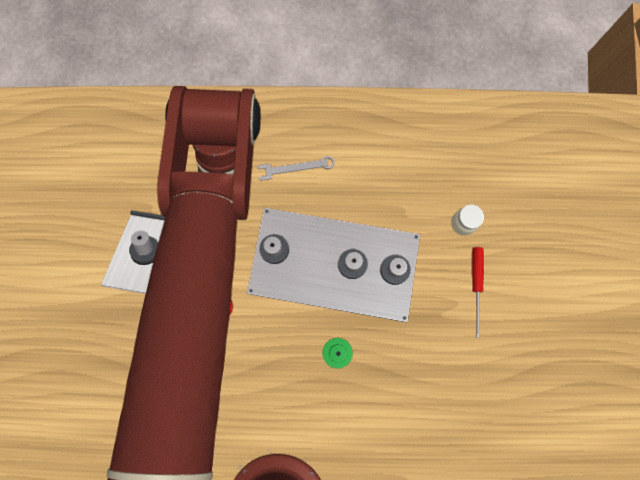

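View pics/s7.png

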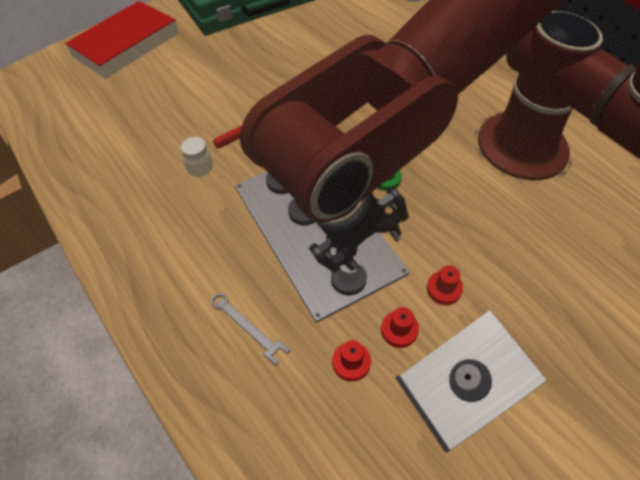

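The foot stands flat near the middle of the ramp (top pixel (144,245), scene (468,380)). Three feet stand on the plate at (274,248), (352,264) and (397,269), with the wrench, jar and screwdriver unmoved. I'll wait and check for creep.

>>> carry_out --moves '[[[0,0,0,0,0,0,0.5],[0,0,0,0,0,0,0.5],[0,0,0,0,0,0,0.5],[0,0,0,0,0,0,0.5],[0,0,0,0,0,0,0.5],[0,0,0,0,0,0,0.5],[0,0,0,0,0,0,0.5],[0,0,0,0,0,0,0.5]]]'

```text
time: 15.75
tool_pos: [0.5581, 0.0913, 0.2018]
tool_rot: [-0.016, 0.979, -0.073, -0.188]
contact_force: [-0.4, 0.6, -0.1]
gripper_width: 0.747
```

>>> carry_out --moves '[[[0,0,0,0,0,0,0.5],[0,0,0,0,0,0,0.5],[0,0,0,0,0,0,0.5],[0,0,0,0,0,0,0.5],[0,0,0,0,0,0,0.5],[0,0,0,0,0,0,0.5],[0,0,0,0,0,0,0.5],[0,0,0,0,0,0,0.5]]]'

```text
time: 16.42
tool_pos: [0.5581, 0.0913, 0.2018]
tool_rot: [-0.016, 0.979, -0.073, -0.188]
contact_force: [-0.2, 0.1, -0.1]
gripper_width: 0.748
```

```bash
python3 chk.py 8
```

```text
hub top c [0.549  0.2947 0.1061] bbox mid [0.5493 0.2952 0.1054] 255 sole from n [-0.0011  0.0013 -0.0005] top normal tilt 19.704476408280286
hub top c [0.5514 0.2983 0.105 ] bbox mid [0.5512 0.2983 0.1049] 518 sole from n [ 0.0009  0.0044 -0.0009] top normal tilt 22.312427942923676
16.5167 [0.5580307  0.09127693 0.20181733] [ 0.76163235 -0.41336898  0.28253051]
```

No creep, so I'm handing in.

```bash
python3 -c "
from plant import ticket
print(ticket.job_done())"
```

```text
the job is handed in; nothing more can be done
None
```

The gripping foot is standing on the ramp and the job is handed in at about 16.5 s; no verdict was reported.

**Finding the foot:** I pushed three of the four feet along the plate by their hubs, without gripping.
- The second from the left dragged at about 9 N, with about 5.5 N still leaning on the finger after it stopped.
- The two to its right peaked at about 3 N while moving and fell to about 0 N.
- I did not test the leftmost foot, because the result was already clear.

The 9 N (moving) is above the stated 4 to 6.5 N. The worn feet also read above their range while moving, so I relied on the leaning force.

**Placing it:** I gripped that foot, tilted it to match the slope, set it down with about 14 N on the ramp, released it and backed out along the tool axis.

**Last checks:**
- **Position:** both cameras put the centre of its sole within about 5 mm of the ramp's middle. It had not moved about 1.4 s later, to within 1 mm.
- **Tilt:** one camera measured about 22° and the other about 19 to 20°. The difference looks like depth noise, and both are within the allowed range.
- **Everything else:** in the last image I viewed, the other three feet were upright on the plate, the jar and tools looked unmoved, and the gripper was clear. No foot came near the lip.

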